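# Switch off and open the fuse cover of a bench isolator panel

## Robot

A 6-joint arm with a two-finger parallel gripper is mounted at the origin on the work surface. World frame = base frame: x ahead of the robot, y to its left, z up, the work surface at z = 0. Lengths are in mm, angles in rad, forces in N, time in s.
With the tool pointing down it reaches from about 375 to 975 mm from the base axis. Payload 3.8 kg.
Tool frame: the origin (TCP) lies between the finger pads; the fingertips stand 25 mm ahead of it and the grasp point (between the pads) lies 6 mm ahead of it; x points along the fingers, z is the direction in which the jaws open and shut, and the axes are right-handed (so a half turn about x gives the same grasp; the last joint's range is limited). The gripper opens to 85 mm and grips with 20 to 120 N. Pads are 22 mm wide; open, the fingers measure 114 mm over their backs; the gripper's body (76 mm by 85 mm) begins 54 mm behind the grasp point. The pads swing forward as they close: fully open they stand 13 mm farther back than shut.
Start: joints at [-1.159, 0.264, 1.604, -0, 1.274, -0.037], TCP at [292.866, -608.151, 256.28] pointing down, gripper open.
Joint ranges: [-2.63, 2.63], [-0.94, 2.18], [0.31, 2.57], [-1.31, 4.45], [0, 2.66], [-2.55, 2.55]. Speed limits (rad/s): [2.57, 2.57, 3.14, 3.14, 3.14, 3.14].

## Interface

Orientations are given as [roll, pitch, yaw] about the fixed x, y, z axes, in that order (R = Rz(yaw) Ry(pitch) Rx(roll)).
In Python, from plant import observe, snapshot, job_done gives the robot as it stands.
- The arm moves only by the tool drive_tool, never from a script. Its argument "steps" is one flat list of numbers, 6 for each row, row after row: the shift along the tool's x, y, z in m, then the turn, a rotation vector about the tool's x, y, z in rad. In form: [tx, ty, tz, ax, ay, az, tx, ty, tz, ax, ay, az, ...]. A call has 1 to 5 rows; each row is the pose to reach, as a shift and turn from the pose measured when the call began, along the tool's axes at that moment; what a row does not reach only later rows make up. A row lasts 1/8 s, in which the tool goes at most 62.5 mm and 10.7 degrees, less where a joint would pass 70% of its speed; a pose out of reach is approached as far as the arm can. A call with a gripper value outside its range is refused whole. "claw" is the gripper's target within -1 to 1 (shut at 1, half-way at 0, fully open at -1), set as the call begins (left out, the last holds). The fingers move at their own pace and stop on an object; "force" is the grip in N (left out, the last holds). Time passes only in rows, so rows that repeat a pose let the fingers close. It gives the time, the measured TCP pose, the force and the opening at its end, in the units of the state.
- observe(): the state, without advancing time (a new reading comes with each control period).
- snapshot(name): name is "side" or "top"; returns a dict with "image" (480x640x3 uint8, blue, green, red), "z_map" (480x640 float32, mm along the optical axis (not along the pixel's ray), 0 where there is no reading), "vfov" (degrees; the focal length in pixels is half the picture's height over the tangent of half this angle, whatever the lens; pixels are square), "cx", "cy" (the principal point, pixels), "dist" ([k1, k2, p1, p2, k3] as OpenCV has them; the pictures are not rectified), "extrinsics" (4x4, takes a point from camera to world coordinates). Camera axes: x right, y down, z forward; pixel columns grow to the right and rows downward; lengths in mm; the calibration is good to about 2 mm. A picture is of the moment at which its call begins.
- job_done(): hands the job in, once; it reports no verdict.
The state is a dict: "time_s": time; "q": joint angles; "qd": joint speeds; "tau": joint torques, N m; "position": TCP position; "tcp_rot": TCP orientation; "force": force on the tool from outside, world axes, zero at the start; "wrist_torque": the same for the moment, N m; "grip_width": finger opening in mm.
Only numpy, scipy, OpenCV 4.12 (cv2) and the standard library are available. Lean on these libraries where they do the work, as an engineer would, in place of code of your own. Each camera call takes 0.05 s, during which the arm holds its last target.

## Task

Make the isolator panel safe and open its fuse cover: push both switch levers fully over, away from the robot (the panel's interlock lets them go in one order only, so if a lever is blocked do not force it, do the other one first). Then press the cover's release tab down and, keeping it pressed, slide the cover along its rails fully open so the fuses lie bare, and leave the tab sprung back up. Do not knock the strip light above the panel or the things standing round it.

Things in the scene. Friction and masses are not known exactly. Their poses are not given: they have to be found in the camera images.
- panel: Fixed grey isolator panel on a stand, 440 mm across (y), 220 mm along its sloping face. Origin on the bench under the face's centre, which is 105 mm up; at yaw 0 x points away from the robot, y left, z up. The face rises towards +x at 15 degrees, so in this frame uphill is (0.966, 0, 0.259), out of the face (-0.259, 0, 0.966). Cover on the right half (-y), two levers on the left.
- switch_a: One of two lever switches that look alike and stand 95 mm apart, in either order: black block 50 x 46 x 10 mm with a steel lever. Origin on the face under the pivot (pivot 14 mm out of the face). A hidden interlock holds one lever, unseen which, until the other is thrown; a held one yields only some 0.1 rad. Fingers must not press on a switch with over 80 N.
- switch_b: The other lever switch, same make and frame as switch_a.
- grip_a (a point): Centre of the black flat grip (12 mm thick, 24 mm wide across the panel, 32 mm long along the lever) of the lever on switch_a, 49 mm from its pivot. The grip's end is 16 mm beyond this point.
- grip_b (a point): The same for the lever on switch_b.
- lever_a (a joint): Angle of switch_a's lever about the panel's y axis. 0: as at the start, leaning 35 degrees from vertical towards the robot; 0.87 rad: fully thrown, 15 degrees past vertical, the grip 42 mm farther from the robot. A free lever takes about 3 N at the grip and stays where it is left. Thrown means over 0.78.
- lever_b (a joint): The same for the lever on switch_b.
- cover (a joint): Travel of the black sliding cover, a plate 100 (uphill) x 110 (across) x 8 mm, top 10 mm out of the face, between aluminium rails. 0 shut; grows to the panel's right (-y) to 0.085 m, fully open. Slides with about 2 N, stays where left. Bolted until both levers are thrown; the tab's hook catches it at 0 and again half-way (0.042 m) unless the tab is held down.
- tab (a joint): How far the release tab is pressed into the cover: 0 up, 0.006 m fully down. Spring: 4 N to start, 9 N fully down; the hook is clear from 0.0035 m. It springs up when let go.
- tab_top (a point): Centre of the top of the release tab, a ribbed grey pad 44 mm (uphill) x 40 mm (across) at the middle of the cover, its top 15 mm out of the face (5 mm above the cover). Axes: x uphill, y to the panel's left, z out of the face. The tab rides with the cover.
- rib_top (a point): Middle of the upper edge of the upright rib on the cover, just right (-y) of the tab: 48 mm long uphill, 6 mm thick, its top 24 mm above the cover. Its centre is 27 mm from the tab's centre; a finger on the tab can push against it.
- lamp: Slim strip light fixed over the panel, with the panel's origin and axes: a bar 460 mm long across, x = 0 to +24 mm, z = 215 to 237 mm, on arms from the back at y = -212 and +212 mm. The tab lies nearly under its front edge, so an upright gripper does not fit: tilt the tool some 25 to 40 degrees, its body towards the robot. Contact over 15 N counts as a knock.
- oil: Bystander: grey bottle, 60 mm diameter, 190 mm high, right of the panel; origin at the centre of its foot.
- can: Bystander: can, 66 mm diameter, 100 mm high, in front of the panel; origin at the centre of its foot.
- crate: Bystander: blue small-parts box 100 x 140 x 60 mm, left of the panel; origin at the centre of its foot.
- driver: Bystander: screwdriver 200 mm long lying in front of the panel; origin under its middle.

How it is judged:
By the outcome, as a careful person would: the job done as asked, in the order asked, and still so for the second after the job is handed in, with the robot touching nothing.
It also fails if it takes over 58 s, if anything falls off the work surface, if the arm or the gripper's body presses on something with over 40 N, if the wrist force passes 120 N, or if a joint passes its speed limit or range.

## Working session

There is one attempt and no reset: what is moved stays moved. The work goes in short steps, Python scripts to look and compute and a tool call to move; the robot and the scene stay as the last step left them, time stands still between calls to the robot, and variables do not carry over. Pictures are saved under pics/ and viewed, and the job is handed in when it is done.

Besides the shell and the picture viewer there is one more tool, called in YAML: its name, and indented under it one key for each argument. drive_tool: Moves the arm, as the interface text tells. Its arguments: {"type":"object","properties":{"steps":{"type":"array"},"claw":{"type":"number"},"force":{"type":"number"}},"required":["steps"]}

```bash
ls; mkdir -p pics
cat > h.py <<'E'
import numpy as np,cv2
from plant import observe,snapshot,job_done
from scipy.spatial.transform import Rotation as R
def K(s):
    f=240/np.tan(np.radians(s['vfov'])/2)
    return np.array([[f,0,s['cx']],[0,f,s['cy']],[0,0,1]])
def cloud(s):
    h,w=s['z_map'].shape
    u,v=np.meshgrid(np.arange(w),np.arange(h))
    p=cv2.undistortPoints(np.stack([u,v],-1).reshape(-1,1,2).astype(np.float64),K(s),np.array(s['dist'])).reshape(h,w,2)
    z=s['z_map'][...,None]
    P=np.concatenate([p*z,z],-1)
    E=np.array(s['extrinsics'])
    W=P@E[:3,:3].T+E[:3,3]
    W[s['z_map']<=0]=np.nan
    return W
def proj(s,pts):
    E=np.linalg.inv(np.array(s['extrinsics']))
    P=np.atleast_2d(pts)@E[:3,:3].T+E[:3,3]
    return cv2.projectPoints(P,np.zeros(3),np.zeros(3),K(s),np.array(s['dist']))[0].reshape(-1,2)
E
python3 - <<'E'
from h import *
import pickle
print(observe())
for n in('side','top'):
    s=snapshot(n);cv2.imwrite(f'pics/{n}0.png',s['image']);pickle.dump(s,open(n+'0.pkl','wb'))
    print(n,s['vfov'],s['cx'],s['cy'],s['dist'],np.round(s['extrinsics'],3).tolist(),(s['z_map']>0).mean())
E
```

```text
pics
{'time_s': 0.0, 'q': array([-1.15890302e+00,  2.64732972e-01,  1.60542201e+00, -1.03094501e-05,
        1.27374426e+00, -3.68663998e-02]), 'qd': array([-0.00223333, -0.00068736,  0.0003008 , -0.00094844, -0.00026143,
        0.00027879]), 'tau': array([-9.66422194e-04, -5.15110588e+01, -3.67316616e+01, -3.86041702e-04,
        1.29525672e-02, -3.77446085e-06]), 'position': array([ 292.57787609, -607.50391982,  254.94967745]), 'tcp_rot': array([3.10899702, 1.56848972, 1.98696343]), 'force': array([-0.23787608, -0.61343203, -0.52129767]), 'wrist_torque': array([-0.06298713, -0.00633813, -0.03373274]), 'grip_width': 85.50583370453741}
side 42.34330434795479 333.1441861905731 239.81361032855284 [-0.1028094  0.         0.         0.         0.       ] [[-0.716, -0.321, 0.62, -451.521], [-0.698, 0.35, -0.625, 1055.247], [-0.016, -0.88, -0.474, 870.155], [0.0, 0.0, 0.0, 1.0]] 0.9844661458333334
top 57.076550072498755 316.7299635575106 241.43580261669086 [-0.04835548  0.          0.          0.          0.        ] [[0.018, -0.998, 0.061, 492.359], [-1.0, -0.018, 0.006, 49.844], [-0.005, -0.061, -0.998, 994.717], [0.0, 0.0, 0.0, 1.0]] 0.9961197916666666
```

View pics/side0.png

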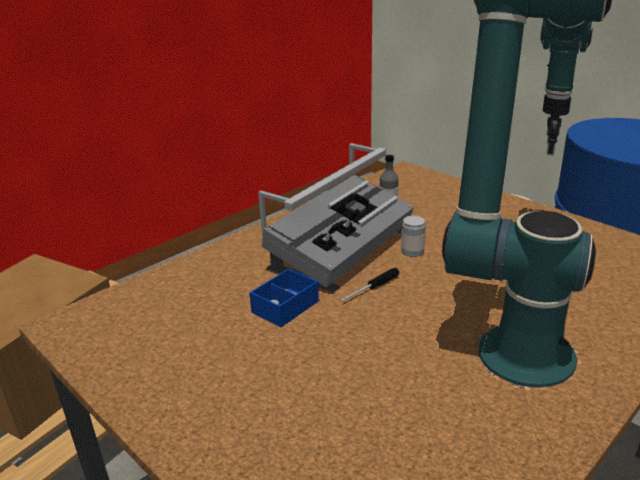

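View pics/top0.png

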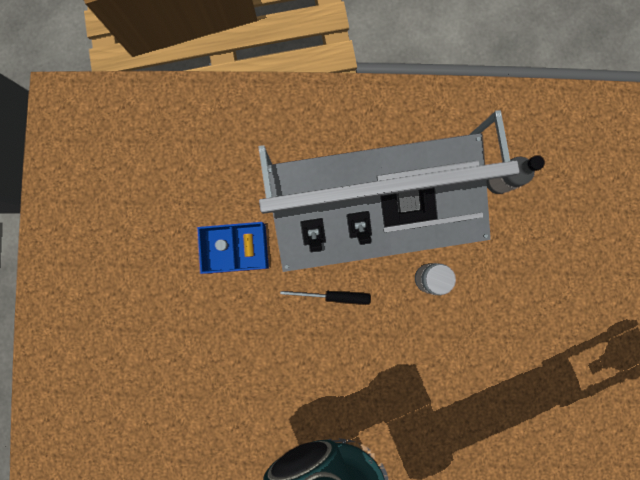

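The side view shows the panel around (335,225) and the lamp above it. The top view shows the levers at (314,232) and (360,225), the tab at (409,202), the can at (437,279), the bottle at (510,178), the crate at (233,248) and the driver at (330,297). Next I measure the poses.

Run:
```python
from h import *
import pickle
for n in('top','side'):
    s=pickle.load(open(n+'0.pkl','rb'));W=cloud(s)
    if n=='top': pts=dict(f1=(300,215),f2=(340,250),f3=(450,240),fTL=(275,172),corn1=(288,267),corn2=(487,237),corn3=(478,139),lampL=(266,205),lampR=(515,168),tab=(409,202),leverL=(316,245),leverR=(362,237),can=(440,279),crate=(233,248),oil=(537,163),bench=(400,330),driver=(348,298))
    else: pts=dict(lampL=(291,203),lampR=(383,153),tab=(356,206),can=(414,222),f=(300,240),oil=(389,160))
    for k,(u,v) in pts.items(): print(n,k,np.round(W[v,u],1))
    m=np.isfinite(W).all(-1)
    if n=='top': sl=(slice(120,280),slice(190,560))
    else: sl=(slice(130,300),slice(240,440))
    im=cv2.resize(s['image'][sl],None,fx=2.1 if n=='top' else 3.5,fy=2.1 if n=='top' else 3.5,interpolation=cv2.INTER_CUBIC);cv2.imwrite(f'pics/{n}0z.png',im)
s=pickle.load(open('top0.pkl','rb'));W=cloud(s)
# face plane fit RANSAC-ish
reg=np.zeros(W.shape[:2],bool);reg[130:275,265:495]=1
P=W[reg&(W[...,2]>60)&(W[...,2]<150)]
A=np.c_[P[:,:2],np.ones(len(P))];w=np.ones(len(P),bool)
for i in range(10):
    c=np.linalg.lstsq(A[w],P[w,2],rcond=None)[0];r=P[:,2]-A@c;w=abs(r)<(6 if i<5 else 3)
print(c,w.sum(),len(P),'slope',np.degrees(np.arctan(np.hypot(*c[:2]))),'yaw',np.degrees(np.arctan2(c[1],c[0])))
F=P[w];rect=cv2.minAreaRect(F[:,:2].astype(np.float32));print(rect)
```

```text
top f1 [599.1  89.9 108.3]
top f2 [530.8   6.8  82.7]
top f3 [ 556.2 -223.9   74.6]
top fTL [681.2 140.2 131.6]
top corn1 [493.8 113.7  82. ]
top corn2 [ 563.8 -302.    75.3]
top corn3 [ 755.2 -263.3  134.2]
top lampL [600.3 143.6 235. ]
top lampR [ 672.8 -289.6  240.1]
top tab [ 627.8 -128.1  119.7]
top leverL [536.2  56.1 160. ]
top leverR [553. -31. 159.]
top can [ 474.8 -196.1   99.5]
top crate [532.6 236.2  44.2]
top oil [ 695.4 -354.4  189.6]
top bench [ 357.6 -134.1    0. ]
top driver [428.6 -15.   24.8]
side lampL [589.4 149.8 233.6]
side lampR [ 661.8 -283.8  225.3]
side tab [ 626.8 -126.8  117.3]
side can [ 463.7 -185.8   99.7]
side f [605.6 111.5 109.7]
side oil [ 690.4 -347.9  177.6]
[ 2.64005899e-01  4.60472844e-02 -5.73476204e+01] 14659 19949 slope 15.002263915111945 yaw 9.893866735329665
((605.6085205078125, -77.40446472167969), (269.8221435546875, 442.0908508300781), 9.86003589630127)
```

```bash
ls pics
```

```text
side0.png
side0z.png
top0.png
top0z.png
```

Run:
```python
from h import *
import pickle
th=np.radians(9.87)
Rz=R.from_euler('z',th).as_matrix()
o=np.array([600.,-80,0])
for n,reg_ in(('top',(130,275,255,545)),('side',(140,285,255,420))):
    s=pickle.load(open(n+'0.pkl','rb'));W=cloud(s)
    reg=np.zeros(W.shape[:2],bool);a,b,c,d=reg_;reg[a:b,c:d]=1
    L=(W-o)@Rz
    f=reg&(abs(L[...,1])<250)
    h=(L[...,2]-105)*np.cos(.2618)-L[...,0]*np.sin(.2618)
    up=L[...,0]*np.cos(.2618)+(L[...,2]-105)*np.sin(.2618)
    face=f&(abs(h+ 0)<6)
    print(n,'h med',np.median(h[f&(abs(h)<8)]))
    for q in(-200,-150,100,150,200):
        m=face&(abs(L[...,1]-q)<12); print('y',q,'up range',np.percentile(up[m],[1,99]).round(1),np.median(h[m]).round(2))
    for q in(-80,-60,80,-95):
        m=face&(abs(up-q)<6); print('up',q,'y range',np.percentile(L[...,1][m],[.5,99.5]).round(1))
    lm=reg&(L[...,2]>205)&(L[...,2]<245)&(abs(L[...,0]-12)<40)
    print('lamp x,y,z',[np.percentile(L[...,i][lm],[1,50,99]).round(1) for i in range(3)])
    g=f&(h>30)&(L[...,2]<185)&(abs(L[...,1])<190)&(L[...,0]<10)
    for lo,hi in((0,80),(80,200)):
        m=g&(L[...,1]>lo)&(L[...,1]<hi)
        if m.sum(): print('lever',m.sum(),L[m].mean(0).round(1),'h',h[m].max().round(1),'y',np.percentile(L[...,1][m],[2,98]).round(1),'x',np.percentile(L[...,0][m],[2,98]).round(1),'z',np.percentile(L[...,2][m],[2,98]).round(1))
    # tab / rib
    m=f&(h>12)&(h<18)&(L[...,1]<-20)&(abs(up)<25)
    print('tab',m.sum(),np.percentile(up[m],[2,98]).round(1),np.percentile(L[...,1][m],[2,98]).round(1))
    m=f&(h>25)&(h<40)&(L[...,1]<-20)&(abs(up)<30)
    print('rib',m.sum(),np.percentile(up[m],[2,98]).round(1),np.percentile(L[...,1][m],[2,50,98]).round(1))
```

```text
top h med -6.2294728620516295
y -200 up range [-81.8 142.1] -5.05
y -150 up range [-79.3 132.6] -4.97
y 100 up range [-79.6 133.8] -5.44
y 150 up range [-79.  132.7] -1.1
y 200 up range [-80.1 139.8] -5.2
up -80 y range [-213.1  216.4]
up -60 y range [-216.4  209. ]
up 80 y range [-208.7  206.5]Traceback (most recent call last):
  File "<stdin>", line 18, in <module>
    return _quantile_unchecked(
        a, q, axis, out, overwrite_input, method, keepdims, weights)
    return _ureduce(a,
                    func=_quantile_ureduce_func,
    ...<5 lines>...
                    overwrite_input=overwrite_input,
                    method=method)
    r = func(a, **kwargs)
    result = _quantile(arr,
                       quantiles=q,
    ...<2 lines>...
                       out=out,
                       weights=wgt)
    slices_having_nans = np.isnan(arr[-1, ...])
                                  ~~~^^^^^^^^^
IndexError: index -1 is out of bounds for axis 0 with size 0
```

View pics/top0z.png

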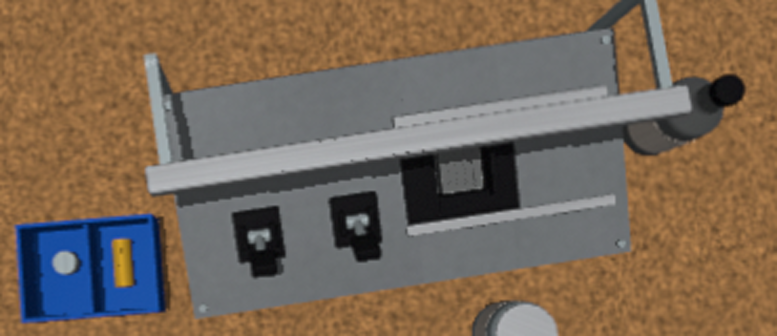

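View pics/side0z.png

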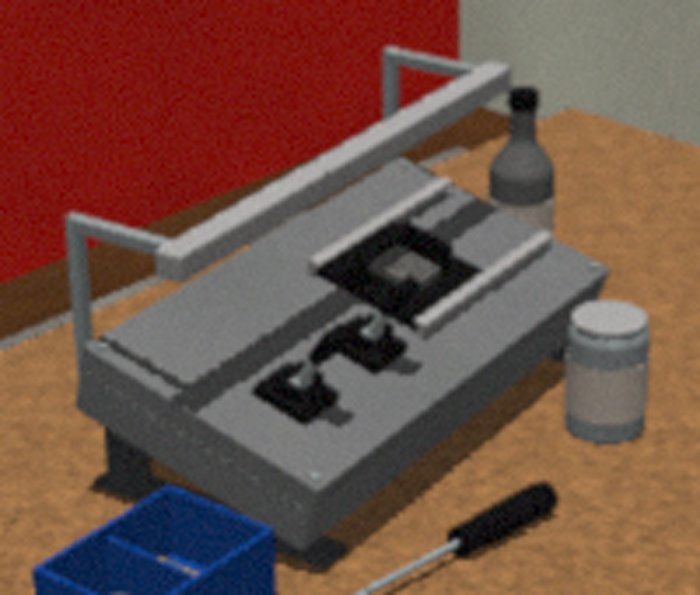

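```bash
cat > fit.py <<'E'
from h import *
import pickle,sys
th=np.radians(9.87)
Rz=R.from_euler('z',th).as_matrix()
o=np.array([float(sys.argv[1]),float(sys.argv[2]),0])
for n,reg_ in(('top',(130,275,255,545)),('side',(140,285,255,420))):
    s=pickle.load(open(n+'0.pkl','rb'));W=cloud(s)
    reg=np.zeros(W.shape[:2],bool);a,b,c,d=reg_;reg[a:b,c:d]=1
    L=(W-o)@Rz
    f=reg&(abs(L[...,1])<250)
    h=(L[...,2]-105)*np.cos(.2618)-L[...,0]*np.sin(.2618)
    up=L[...,0]*np.cos(.2618)+(L[...,2]-105)*np.sin(.2618)
    face=f&(abs(h)<5)
    P=lambda a,m,q:np.percentile(a[m],q).round(1) if m.sum() else None
    print(n,'h med',np.median(h[face]))
    for q in(-200,-150,100,150,200):
        m=face&(abs(L[...,1]-q)<12); print('y',q,'up range',P(up,m,[1,99]),P(h,m,[50]))
    for q in(-80,-60,80,-95):
        m=face&(abs(up-q)<6); print('up',q,'y range',P(L[...,1],m,[.5,99.5]))
    lm=reg&(L[...,2]>205)&(L[...,2]<245)&(abs(L[...,0]-12)<25)
    print('lamp x,y,z',[P(L[...,i],lm,[1,50,99]) for i in range(3)])
    g=f&(h>30)&(L[...,2]<185)&(abs(L[...,1])<190)&(L[...,0]<-10)
    for lo,hi in((0,80),(80,200)):
        m=g&(L[...,1]>lo)&(L[...,1]<hi)
        if m.sum(): print('lever',m.sum(),L[m].mean(0).round(1),'h',h[m].max().round(1),[P(L[...,i],m,[2,50,98]) for i in range(3)])
    m=f&(h>7)&(h<12)&(L[...,1]>0)&(L[...,1]<160)&(abs(up+20)<60)
    for lo,hi in((0,80),(80,160)):
        mm=m&(L[...,1]>lo)&(L[...,1]<hi);print('block',mm.sum(),P(up,mm,[2,98]),P(L[...,1],mm,[2,98]))
    m=f&(h>7)&(h<12)&(L[...,1]<-20)&(abs(up)<70);print('cover/rail',m.sum(),P(up,m,[2,98]),P(L[...,1],m,[2,98]))
    m=f&(h>12.5)&(h<18)&(L[...,1]<-20)&(abs(up)<25)
    print('tab',m.sum(),P(up,m,[2,98]),P(L[...,1],m,[2,98]))
    m=f&(h>25)&(h<40)&(L[...,1]<-20)&(abs(up)<30)
    print('rib',m.sum(),P(up,m,[2,98]),P(L[...,1],m,[2,50,98]),P(h,m,[50,98]))
E
python3 fit.py 620 -77
```

```text
top h med -2.048051802262915
y -200 up range [-101.6  117.1] [-2.]
y -150 up range [-102.2  114.2] [-2.1]
y 100 up range [-101.2  115.4] [-2.1]
y 150 up range [-101.4  115.9] [-2.]
y 200 up range [-100.8  116.3] [-2.1]
up -80 y range [-215.5  220.7]
up -60 y range [-214.2  220.8]
up 80 y range [-215.4  216. ]
up -95 y range [-215.2  221.1]
lamp x,y,z [array([ 6.6, 17.6, 32.4]), array([-221.2,    5.1,  227.8]), array([219.5, 236.3, 239.4])]
lever 175 [-57.6  53.7 154.3] h 76.2 [array([-70.8, -58.2, -40.5]), array([42.2, 53.6, 64.9]), array([128.4, 158.2, 165.6])]
lever 172 [-57.5 147.8 154.8] h 76.4 [array([-70.4, -58.1, -39.8]), array([136.7, 147.9, 159.3]), array([129.4, 158.5, 166. ])]
block 271 [-50.3  12.5] [ 0.4 75.1]
block 161 [-48.6  -3.7] [125.7 159.3]
cover/rail 1297 [-50.2  64. ] [-193.4  -22.2]
tab 257 [-14.3  23.6] [-76.8 -33.1]
rib 84 [-15.6  26. ] [-82.7 -79.2 -76.3] [31.3 34.4]
side h med -2.0214624812866937
y -200 up range [-100.9  114.1] [-2.]
y -150 up range [-104.4  112.8] [-1.9]
y 100 up range [-105.1  112.5] [-2.1]
y 150 up range [-104.4  113. ] [-2.3]
y 200 up range [-105.3  113.7] [-2.2]
up -80 y range [-216.7  222.9]
up -60 y range [-214.7  221.9]
up 80 y range [-215.4  221.2]
up -95 y range [-211.1  221.9]
lamp x,y,z [array([ 1.3,  8. , 31.6]), array([-218.3,   48.2,  231.6]), array([214.5, 232.4, 239. ])]
lever 78 [-61.5  57.3 149. ] h 77.0 [array([-73.5, -62. , -43.3]), array([43.2, 58.6, 65.9]), array([124.8, 150.6, 165.6])]
lever 86 [-62.2 151.2 149.9] h 75.9 [array([-74.7, -64.3, -44. ]), array([134.3, 152.9, 162.8]), array([126.2, 151.9, 164.1])]
block 90 [-55.4  32.6] [ 0.5 75.4]
block 55 [-54.2  -7.5] [127.4 159.2]
cover/rail 364 [-54.  61.] [-192.4  -21.7]
tab 87 [-20.3  23.9] [-83.  -30.3]
rib 46 [-20.1  27.9] [-86.4 -78.2 -73.9] [29.5 34.3]
```

```bash
python3 fit.py 625.4 -73.2 | grep -v '^y'
cat > mv.py <<'E'
from h import *
th=np.radians(9.87);Rz=R.from_euler('z',th).as_matrix();o=np.array([625.4,-73.2,0])
def toolR(t,sgn,tw=0):
    X=np.array([np.sin(t),0,-np.cos(t)]);Z=np.array([0,sgn*1.,0]);Y=np.cross(Z,X)
    return R.from_matrix(Rz@np.c_[X,Y,Z])
def cur():
    s=observe();return s,np.array(s['position']),R.from_euler('xyz',s['tcp_rot'])
def loc(p): return (p-o)@Rz
def wor(p): return np.array(p)@Rz.T+o
TIP=25. # ahead of TCP
def plan(tip_loc,t,sgn,n=5):
    s,p,Rc=cur();Rt=toolR(t,sgn)
    P=wor(tip_loc)-TIP*Rt.as_matrix()[:,0]
    d=Rc.inv().apply(P-p);rv=(Rc.inv()*Rt).as_rotvec()
    print('dist',np.linalg.norm(d).round(1),'rot deg',np.degrees(np.linalg.norm(rv)).round(1),'rows>=',max(np.linalg.norm(d)/62.5,np.degrees(np.linalg.norm(rv))/10.7).round(2))
    print('total',(d/1000).round(4),rv.round(3))
def st():
    s,p,Rc=cur();M=Rz.T@Rc.as_matrix()
    print('t',round(s['time_s'],3),'tip_loc',loc(p+TIP*Rc.as_matrix()[:,0]).round(1),'X',M[:,0].round(3),'Z',M[:,2].round(3),'F_loc',(Rz.T@s['force']).round(1),'w',round(s['grip_width'],1),'q',np.round(s['q'],2))
E
python3 - <<'E'
from mv import *
st()
for sg in(1,-1): plan([-110,50,190],np.radians(40),sg)
for n,p in dict(can=[470,-192,100],oil=[693,-351,190],crate=[532,236,44],driver=[428,-15,25]).items(): print(n,loc(np.array(p)).round())
E
```

```text
top h med -0.5747215079859083
up -80 y range [-219.   217.6]
up -60 y range [-219.1  218.7]
up 80 y range [-217.9  212.7]
up -95 y range [-217.5  217.9]
lamp x,y,z [array([ 0.6, 11.8, 32.1]), array([-224.,    2.,  225.]), array([219.6, 236.3, 239.4])]
lever 177 [-63.4  50.9 154. ] h 77.8 [array([-76.7, -64. , -45.2]), array([39.4, 50.9, 62.1]), array([126.5, 157.8, 165.6])]
lever 175 [-63.1 145.  154.3] h 77.9 [array([-76.4, -63.8, -43.9]), array([133.9, 145.1, 156.4]), array([127.2, 158.3, 165.9])]
block 309 [-56.8  -9.2] [ 6.7 72.7]
block 224 [-55.9  -9.1] [122.7 159. ]
cover/rail 1034 [-55.   57.8] [-188.   -21.4]
tab 375 [-20.   17.8] [-79.9 -35.6]
rib 87 [-21.4  20.2] [-85.5 -81.9 -79.1] [32.8 35.9]
side h med -0.8637642217862291
up -80 y range [-221.2  219.3]
up -60 y range [-220.1  219.2]
up 80 y range [-217.8  220.3]
up -95 y range [-210.8  219.7]
lamp x,y,z [array([-4.7,  2.1, 31.6]), array([-221. ,   46.3,  228.8]), array([214.5, 232.3, 238.9])]
lever 79 [-67.3  54.4 148.7] h 78.5 [array([-79.4, -67.8, -48.4]), array([40.4, 55.2, 63.1]), array([124.5, 150.4, 165.6])]
lever 89 [-67.5 148.3 149. ] h 77.5 [array([-80.6, -70. , -47.9]), array([131.6, 149.9, 159.9]), array([124.9, 150.7, 164.1])]
block 94 [-61.4  31. ] [ 0.2 72.5]
block 74 [-59.8 -12.7] [121.8 159.6]
cover/rail 355 [-59.3  55.3] [-192.2  -22. ]
tab 121 [-23.6  20.1] [-85.3 -32.6]
rib 54 [-25.7  21.7] [-89.1 -81.  -76.7] [30.6 35.8]
t 0.1 tip_loc [-419.5 -469.4  230.1] X [-0.     0.002 -1.   ] Z [ 0.273 -0.962 -0.002] F_loc [ 0.4  0.2 -0.2] w 85.6 q [-1.16  0.26  1.61 -0.    1.27 -0.04]
dist 598.3 rot deg 165.2 rows>= 15.44
total [ 0.0468  0.4241 -0.4195] [-2.705 -0.985 -0.14 ]
dist 598.3 rot deg 42.9 rows>= 9.57
total [ 0.0468  0.4241 -0.4195] [ 0.264 -0.099  0.694]
can [-173.  -90.  100.]
oil [  19. -285.  190.]
crate [-39. 321.  44.]
driver [-185.   91.   25.]
```

drive_tool:
  steps: [0.004,0.035,-0.035,0.022,-0.008,0.058,0.008,0.071,-0.07,0.044,-0.016,0.116,0.012,0.106,-0.105,0.066,-0.025,0.174,0.016,0.141,-0.14,0.088,-0.033,0.231,0.02,0.177,-0.175,0.11,-0.041,0.289]
  claw: 1
  force: 60

```text
time_s: 0.72
position: [376.3, -371.4, 234.9]
tcp_rot: [1.495, 1.278, 0.261]
force: [0.6, 0.8, 0.0]
grip_width: 0.1
```

Run:
```python
from mv import *
st()
plan([-110,50,190],np.radians(40),-1)
```

```text
t 0.725 tip_loc [-289.3 -250.4  210.9] X [ 0.288  0.026 -0.957] Z [ 0.16  -0.987  0.022] F_loc [0.7 0.7 0. ] w 0.1 q [-1.   -0.07  2.03  0.31  1.1   0.11]
dist 346.9 rot deg 24.9 rows>= 5.55
total [ 0.0814  0.2016 -0.2703] [ 0.153 -0.058  0.403]
```

drive_tool:
  steps: [0.012,0.03,-0.04,0.023,-0.009,0.06,0.024,0.06,-0.081,0.046,-0.017,0.121,0.037,0.091,-0.122,0.069,-0.026,0.181,0.049,0.121,-0.162,0.092,-0.035,0.242,0.061,0.151,-0.203,0.115,-0.043,0.302]

```text
time_s: 1.35
position: [463.2, -125.4, 215.2]
tcp_rot: [1.552, 0.972, 0.194]
force: [0.8, -0.4, -0.2]
grip_width: -0.0
```

Run:
```python
from mv import *
st()
plan([-105,51,160],np.radians(40),-1)
```

```text
t 1.35 tip_loc [-154.6  -23.4  194.6] X [ 0.563  0.012 -0.826] Z [ 0.037 -0.999  0.01 ] F_loc [ 0.8 -0.5 -0.2] w -0.0 q [-0.59 -0.37  2.39  0.61  0.77  0.4 ]
dist 95.6 rot deg 6.1 rows>= 1.53
total [ 0.0576  0.0218 -0.0732] [ 0.036 -0.014  0.099]
```

drive_tool:
  steps: [0.019,0.007,-0.024,0.012,-0.005,0.033,0.038,0.014,-0.049,0.024,-0.009,0.066,0.058,0.022,-0.073,0.036,-0.014,0.099,0.058,0.022,-0.073,0.036,-0.014,0.099]

```text
time_s: 1.85
position: [496.1, -41.4, 176.4]
tcp_rot: [1.574, 0.877, 0.179]
force: [0.1, 0.6, 0.5]
grip_width: -0.1
```

Run:
```python
from mv import *
st()
plan([-92,51,140],np.radians(40),-1)
s=snapshot('side');cv2.imwrite('pics/side1.png',cv2.resize(s['image'][130:300,240:440],None,fx=3.5,fy=3.5))
```

```text
t 1.85 tip_loc [-105.9   53.6  157.2] X [ 0.64   0.004 -0.769] Z [ 0.004 -1.    -0.002] F_loc [0.2 0.6 0.5] w -0.1 q [-0.34 -0.34  2.49  0.75  0.49  0.47]
dist 22.2 rot deg 0.4 rows>= 0.36
total [ 0.0221 -0.0004  0.0026] [ 0.002 -0.004  0.004]
```

View pics/side1.png

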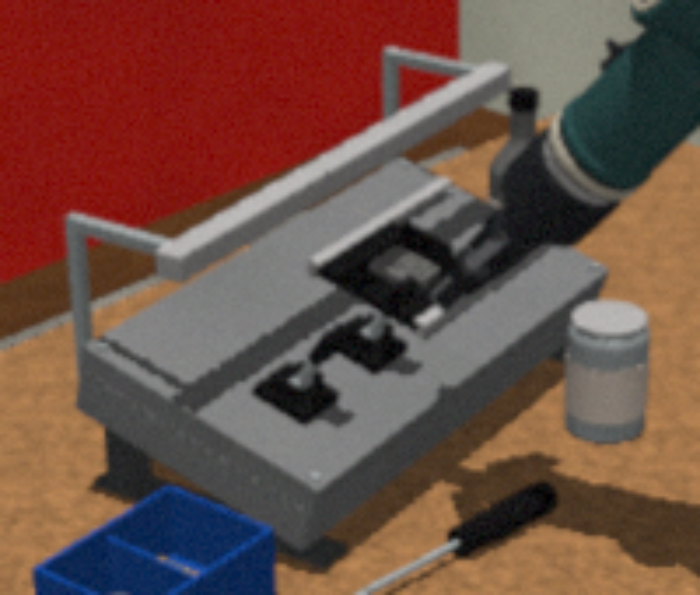

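Run:
```python
from mv import *
s=snapshot('side');_,p,Rc=cur()
X=Rc.as_matrix()[:,0]
for d in(0,25,38): print(d,((proj(s,[p+d*X])[0]-[240,130])*3.5).round())
W=cloud(s);L=loc(W)
m=(L[...,2]>135)&(L[...,2]<200)&(L[...,0]<-70)&(L[...,0]>-160)&(abs(L[...,1]-40)<60)
P=L[m];Rp=toolR(np.radians(40),-1)
pl=loc(p); q=(P-pl)@(Rz.T@Rc.as_matrix())
print(len(P));i=np.argsort(-q[:,0])[:12];print(np.c_[P[i],q[i]].round(1))
for t in (25,30): plan([-97,51,145],np.radians(t),-1)
```

```text
0 [459. 276.]
25 [441. 294.]
38 [431. 304.]
130
[[-72.8  48.9 147.8  54.6  16.9   2.2]
 [-74.   60.6 150.   52.1  17.4  -9.5]
 [-71.7  66.7 151.9  52.1  20.4 -15.6]
 [-71.1  56.  153.2  51.5  21.7  -4.9]
 [-75.8  48.8 151.5  49.8  16.9   2.3]
 [-75.3  43.1 152.   49.7  17.6   8.1]
 [-74.3  61.2 153.3  49.4  19.2 -10.1]
 [-75.7  58.4 152.5  49.1  17.7  -7.3]
 [-70.1  59.4 157.3  49.   25.1  -8.3]
 [-75.8  38.8 153.3  48.4  18.1  12.3]
 [-76.6  54.9 154.2  47.2  18.1  -3.8]
 [-76.1  49.3 154.7  47.1  18.8   1.8]]
dist 17.3 rot deg 14.9 rows>= 1.4
total [0.017  0.003  0.0001] [ 0.001 -0.001 -0.261]
dist 16.6 rot deg 9.9 rows>= 0.93
total [0.0166 0.0008 0.0001] [ 0.001 -0.001 -0.173]
```

Run:
```python
from mv import *
for n in('side','top'):
    s=snapshot(n);_,p,Rc=cur()
    q=(cloud(s)-p)@Rc.as_matrix()
    m=(abs(q[...,1])<14)&(abs(q[...,2])<40)&(q[...,0]>-60)&(q[...,0]<50)
    P=q[m];i=np.argsort(-P[:,0])[:14];print(n,len(P));print(P[i].round(1).tolist())
```

```text
side 119
[[25.5, -1.3, -5.5], [24.9, 4.5, -4.1], [23.8, -8.8, -6.7], [23.2, -5.2, -7.9], [20.9, -13.1, 4.9], [19.5, 5.9, -7.9], [19.1, 2.2, -7.9], [18.9, -10.9, -9.4], [18.8, 8.0, -6.1], [18.6, -12.4, -6.8], [17.6, -7.4, -11.5], [17.5, -10.4, -5.4], [17.4, -12.9, 6.4], [16.9, -0.2, -13.2]]
top 747
[[23.1, 7.9, -1.2], [22.1, 10.0, 4.4], [21.7, 10.7, 2.4], [20.8, 10.6, -5.3], [19.9, 9.8, 2.1], [19.6, 9.2, -5.6], [19.2, 10.7, 0.1], [19.1, 11.6, -3.7], [19.1, 10.0, -7.5], [19.0, 12.4, -7.4], [18.7, 9.1, -2.0], [18.0, 8.4, -7.8], [17.8, 8.3, -6.0], [17.6, 6.4, -8.0]]
```

drive_tool:
  steps: [0.008,0.0,0.0,0,0,-0.087,0.016,0.001,0.0,0,0,-0.173,0.016,0.001,0.0,0,0,-0.173]

```text
time_s: 2.42
position: [511.4, -44.0, 170.2]
tcp_rot: [1.565, 1.042, 0.167]
force: [0.7, 0.3, -0.1]
grip_width: 0.1
```

Run:
```python
from mv import *
st()
plan([-82,51,140],np.radians(30),-1)
```

```text
t 2.425 tip_loc [-94.7  48.2 148.7] X [ 0.504 -0.003 -0.863] Z [-0.    -1.     0.003] F_loc [ 0.7  0.1 -0.1] w 0.1 q [-0.27 -0.24  2.37  0.41  0.57  0.83]
dist 15.6 rot deg 0.3 rows>= 0.25
total [ 0.0139  0.0067 -0.0027] [ 0.001  0.003 -0.005]
```

drive_tool:
  steps: [0.007,0.003,-0.001,0,0,0,0.014,0.007,-0.003,0,0.003,-0.005,0.014,0.007,-0.003,0,0.003,-0.005]

```text
time_s: 2.8
position: [523.5, -38.7, 160.9]
tcp_rot: [1.572, 1.048, 0.174]
force: [0.2, 0.6, -0.0]
grip_width: 0.0
```

Run:
```python
from mv import *
st()
plan([-70,51,142],np.radians(30),-1)
```

```text
t 2.8 tip_loc [-82.   51.5 139.2] X [ 0.499  0.001 -0.866] Z [ 0.001 -1.    -0.   ] F_loc [ 0.3  0.6 -0. ] w 0.0 q [-0.25 -0.2   2.35  0.41  0.54  0.85]
dist 12.3 rot deg 0.1 rows>= 0.2
total [0.0036 0.0117 0.0005] [ 0.001 -0.001  0.001]
```

drive_tool:
  steps: [0.001,0.003,0,0,0,0,0.002,0.006,0,0,0,0,0.002,0.006,0,0,0,0]

```text
time_s: 3.18
position: [528.8, -37.4, 161.3]
tcp_rot: [1.573, 1.05, 0.176]
force: [-3.7, -1.3, -0.5]
grip_width: 0.1
```

Run:
```python
from mv import *
st()
```

```text
t 3.175 tip_loc [-76.6  51.9 139.6] X [ 0.497  0.002 -0.868] Z [ 0.002 -1.    -0.001] F_loc [-3.9 -0.6 -0.5] w 0.1 q [-0.24 -0.19  2.34  0.4   0.54  0.86]
```

drive_tool:
  steps: [0.001,0.002,0,0,0,0,0.001,0.004,0,0,0,0,0.001,0.004,0,0,0,0]

```text
time_s: 3.55
position: [530.0, -36.4, 160.0]
tcp_rot: [1.576, 1.056, 0.18]
force: [-9.5, -3.9, 0.5]
grip_width: -0.1
```

Run:
```python
from mv import *
st()
```

```text
t 3.55 tip_loc [-75.4  52.7 138.2] X [ 0.492  0.004 -0.87 ] Z [ 0.003 -1.    -0.003] F_loc [-10.   -2.2   0.5] w -0.1 q [-0.24 -0.18  2.34  0.4   0.54  0.86]
```

The right-hand lever stalls at 10 N after a few millimetres, so it is the held one. I back off and go to the left one.

drive_tool:
  steps: [-0.01,-0.015,0,0,0,0.0,-0.02,-0.02,-0.02,0,0,0,-0.02,-0.02,-0.06,0,0,0,-0.02,-0.02,-0.093,0,0,0,-0.02,-0.02,-0.093,0,0,0]

```text
time_s: 4.18
position: [487.0, 52.5, 168.5]
tcp_rot: [1.576, 1.054, 0.184]
force: [-0.4, -0.1, 0.2]
grip_width: -0.2
```

Run:
```python
from mv import *
st()
plan([-82,145.5,140],np.radians(30),-1)
```

```text
t 4.175 tip_loc [-102.5  147.7  146.8] X [ 0.494  0.006 -0.87 ] Z [ 0.007 -1.    -0.002] F_loc [-0.4 -0.1  0.2] w -0.2 q [-0.   -0.31  2.42  0.18  0.53  1.25]
dist 21.5 rot deg 0.6 rows>= 0.34
total [0.016  0.0143 0.0022] [ 0.005 -0.006  0.007]
```

drive_tool:
  steps: [0.008,0.007,0.001,0,0,0,0.016,0.014,0.002,0,0,0,0.018,0.018,0.002,0.005,-0.006,0.007,0.019,0.022,0.002,0.005,-0.006,0.007,0.019,0.022,0.002,0.005,-0.006,0.007]

```text
time_s: 4.8
position: [515.2, 55.3, 162.1]
tcp_rot: [1.57, 1.049, 0.171]
force: [-1.3, -0.9, -2.5]
grip_width: 0.0
```

Run:
```python
from mv import *
st()
```

```text
t 4.8 tip_loc [-74.1 145.4 140.4] X [ 0.499 -0.001 -0.867] Z [-0.001 -1.     0.   ] F_loc [-1.5 -0.7 -2.5] w 0.0 q [ 0.01 -0.23  2.38  0.17  0.49  1.28]
```

drive_tool:
  steps: [0.001,0.003,0,0,0,0,0.002,0.006,0,0,0,0,0.002,0.006,0,0,0,0]

```text
time_s: 5.18
position: [521.2, 56.4, 163.3]
tcp_rot: [1.571, 1.049, 0.172]
force: [-3.0, 0.9, -0.3]
grip_width: 0.2
```

Run:
```python
from mv import *
st()
plan([-38,145.5,150],np.radians(30),-1)
```

```text
t 5.175 tip_loc [-68.  145.5 141.6] X [ 0.498 -0.    -0.867] Z [-0.001 -1.     0.   ] F_loc [-2.8  1.4 -0.3] w 0.2 q [ 0.01 -0.22  2.36  0.17  0.49  1.28]
dist 31.1 rot deg 0.1 rows>= 0.5
total [0.0077 0.0301 0.    ] [-0.001  0.     0.002]
```

drive_tool:
  steps: [0.002,0.006,0,0,0,0,0.003,0.012,0,0,0,0,0.005,0.018,0,0,0,0,0.006,0.024,0,0,0,0,0.006,0.024,0,0,0,0]

```text
time_s: 5.8
position: [545.3, 60.6, 170.5]
tcp_rot: [1.571, 1.048, 0.171]
force: [-2.3, -1.1, -1.6]
grip_width: 0.1
```

Run:
```python
from mv import *
st()
plan([-38,145.5,150],np.radians(30),-1)
```

```text
t 5.8 tip_loc [-43.5 145.5 148.8] X [ 0.499 -0.    -0.866] Z [-0.001 -1.     0.   ] F_loc [-2.5 -0.7 -1.6] w 0.1 q [ 0.02 -0.18  2.31  0.16  0.49  1.3 ]
dist 5.6 rot deg 0.1 rows>= 0.09
total [ 0.0017  0.0053 -0.    ] [-0.     0.     0.001]
```

drive_tool:
  steps: [0.001,0.003,0,0,0,0,0.002,0.006,0,0,0,0,0.002,0.006,0,0,0,0]

```text
time_s: 6.18
position: [551.1, 61.6, 171.6]
tcp_rot: [1.571, 1.049, 0.172]
force: [-6.0, -1.8, 0.9]
grip_width: 0.1
```

Run:
```python
from mv import *
st()
```

```text
t 6.175 tip_loc [-37.6 145.5 149.9] X [ 0.498 -0.    -0.867] Z [-0. -1.  0.] F_loc [-6.3 -0.7  0.9] w 0.1 q [ 0.02 -0.16  2.3   0.16  0.49  1.3 ]
```

Force is rising, so it is near the stop. A little more.

drive_tool:
  steps: [0.001,0.002,0,0,0,0,0.001,0.004,0,0,0,0,0.001,0.004,0,0,0,0]

```text
time_s: 6.55
position: [551.8, 61.8, 171.4]
tcp_rot: [1.571, 1.057, 0.173]
force: [-24.5, -7.3, 13.5]
grip_width: 0.1
```

Run:
```python
from mv import *
st()
s=snapshot('side');cv2.imwrite('pics/side2.png',cv2.resize(s['image'][130:300,240:440],None,fx=3.5,fy=3.5))
```

```text
t 6.55 tip_loc [-37.1 145.6 149.6] X [ 0.492  0.    -0.871] Z [ 0.001 -1.    -0.   ] F_loc [-25.4  -3.   13.5] w 0.1 q [ 0.02 -0.16  2.3   0.15  0.5   1.31]
```

View pics/side2.png

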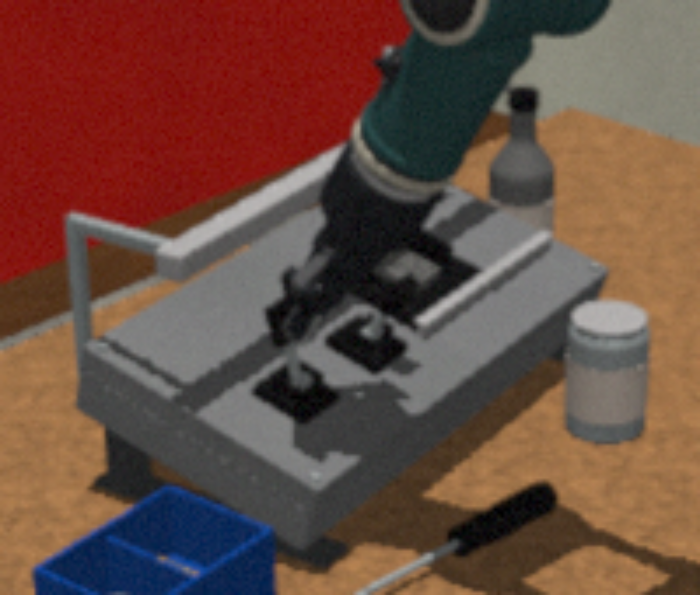

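The left lever is at its stop: 25 N with no more travel, and the picture shows it upright at (295,340). I go back to the right lever.

drive_tool:
  steps: [-0.011,-0.02,0,0,0,0,-0.03,-0.055,0,0,0,0.0,-0.034,-0.06,0.04,0,0,0,-0.034,-0.06,0.094,0,0,0.008,-0.034,-0.06,0.094,0,0,0.008]

```text
time_s: 7.22
position: [502.7, -47.5, 174.3]
tcp_rot: [1.565, 1.042, 0.159]
force: [0.6, 0.7, -1.4]
grip_width: 0.1
```

Run:
```python
from mv import *
st()
plan([-76,51.5,141],np.radians(30),-1)
```

```text
t 7.225 tip_loc [-103.9   46.2  152.7] X [ 0.504 -0.007 -0.864] Z [-0.008 -1.     0.003] F_loc [ 0.7  0.6 -1.4] w 0.1 q [-0.28 -0.27  2.38  0.4   0.58  0.84]
dist 30.7 rot deg 0.5 rows>= 0.49
total [ 0.0241  0.0183 -0.0054] [-0.005  0.006 -0.005]
```

drive_tool:
  steps: [0.012,0.006,-0.003,0,0,0,0.02,0.012,-0.005,-0.005,0.006,-0.005,0.024,0.018,-0.005,-0.005,0.006,-0.005,0.024,0.018,-0.005,-0.005,0.006,-0.005]

```text
time_s: 7.72
position: [529.5, -36.6, 162.1]
tcp_rot: [1.571, 1.048, 0.175]
force: [0.5, -0.1, 0.3]
grip_width: 0.3
```

Run:
```python
from mv import *
st()
```

```text
t 7.725 tip_loc [-75.7  52.5 140.4] X [ 0.499  0.001 -0.867] Z [ 0.002 -1.     0.   ] F_loc [ 0.4 -0.2  0.3] w 0.3 q [-0.24 -0.19  2.34  0.4   0.54  0.86]
```

drive_tool:
  steps: [0.001,0.004,0,0,0,0,0.002,0.008,0,0,0,0,0.002,0.008,0,0,0,0]

```text
time_s: 8.1
position: [537.2, -34.9, 164.1]
tcp_rot: [1.572, 1.049, 0.176]
force: [-1.8, 1.3, -1.9]
grip_width: 0.2
```

Run:
```python
from mv import *
st()
plan([-43,51,149],np.radians(30),-1)
```

```text
t 8.1 tip_loc [-67.9  52.9 142.4] X [ 0.498  0.002 -0.867] Z [ 0.003 -1.    -0.001] F_loc [-1.6  1.6 -1.9] w 0.2 q [-0.23 -0.18  2.33  0.39  0.54  0.87]
dist 25.8 rot deg 0.2 rows>= 0.41
total [0.0067 0.0248 0.0019] [ 0.002 -0.002  0.002]
```

Free now.

drive_tool:
  steps: [0.002,0.006,0,0,0,0,0.003,0.012,0.001,0,0,0,0.005,0.018,0.001,0,0,0,0.007,0.025,0.002,0,0,0,0.007,0.025,0.002,0,0,0]

```text
time_s: 8.72
position: [563.0, -32.7, 170.8]
tcp_rot: [1.571, 1.048, 0.175]
force: [-1.2, 0.5, -0.5]
grip_width: 0.0
```

Run:
```python
from mv import *
st()
```

```text
t 8.725 tip_loc [-42.1  50.7 149.1] X [ 0.499  0.001 -0.867] Z [ 0.002 -1.    -0.   ] F_loc [-1.1  0.7 -0.5] w 0.0 q [-0.21 -0.13  2.28  0.38  0.54  0.91]
```

drive_tool:
  steps: [0.001,0.003,0,0,0,0,0.002,0.006,0,0,0,0,0.002,0.006,0,0,0,0]

```text
time_s: 9.1
position: [567.7, -31.9, 171.3]
tcp_rot: [1.571, 1.051, 0.176]
force: [-13.6, -4.0, 4.4]
grip_width: 0.3
```

Run:
```python
from mv import *
st()
```

```text
t 9.1 tip_loc [-37.4  50.6 149.6] X [ 0.496  0.002 -0.868] Z [ 0.003 -1.    -0.   ] F_loc [-14.1  -1.6   4.4] w 0.3 q [-0.21 -0.12  2.26  0.37  0.54  0.92]
```

drive_tool:
  steps: [0.001,0.002,0,0,0,0,0.001,0.004,0,0,0,0,0.001,0.004,0,0,0,0]

```text
time_s: 9.48
position: [568.4, -31.7, 171.2]
tcp_rot: [1.572, 1.058, 0.178]
force: [-27.4, -8.4, 14.1]
grip_width: 0.1
```

Run:
```python
from mv import *
st()
```

```text
t 9.475 tip_loc [-36.8  50.7 149.4] X [ 0.491  0.003 -0.871] Z [ 0.005 -1.    -0.   ] F_loc [-28.4  -3.5  14.1] w 0.1 q [-0.2  -0.12  2.26  0.36  0.55  0.92]
```

Run:
```python
from mv import *
plan([-80,51,165],np.radians(30),-1)
plan([-80,-58,180],np.radians(35),-1)
```

```text
dist 46.1 rot deg 0.7 rows>= 0.74
total [-0.0348 -0.0303 -0.0006] [ 0.004 -0.003  0.011]
dist 121.3 rot deg 5.6 rows>= 1.94
total [-0.048  -0.0256  0.1084] [ 0.004 -0.003  0.098]
```

drive_tool:
  steps: [-0.017,-0.02,0,0,0,0,-0.035,-0.03,0.0,0,0,0.01,-0.04,-0.029,0.036,0.004,-0.003,0.04,-0.044,-0.027,0.072,0.004,-0.003,0.07,-0.048,-0.026,0.108,0.004,-0.003,0.098]

```text
time_s: 10.1
position: [543.6, -148.5, 202.7]
tcp_rot: [1.564, 0.955, 0.166]
force: [0.1, 0.5, -0.3]
grip_width: 0.1
```

Run:
```python
from mv import *
import pickle
st()
plan([-41.6,-58,165.7],np.radians(35),-1)
for n in('side','top'):
    s=snapshot(n);pickle.dump(s,open(n+'3.pkl','wb'))
    c=s['image'][130:300,240:440] if n=='side' else s['image'][120:280,240:440]
    cv2.imwrite(f'pics/{n}3.png',cv2.resize(c,None,fx=3.5,fy=3.5))
```

```text
t 10.1 tip_loc [-79.  -60.3 182.3] X [ 0.578 -0.004 -0.816] Z [-0.001 -1.     0.004] F_loc [ 0.2  0.5 -0.3] w 0.1 q [-0.52 -0.17  2.27  0.66  0.64  0.42]
dist 41.0 rot deg 0.4 rows>= 0.66
total [ 0.0351  0.0211 -0.0023] [ 0.001  0.004 -0.005]
```

View pics/side3.png

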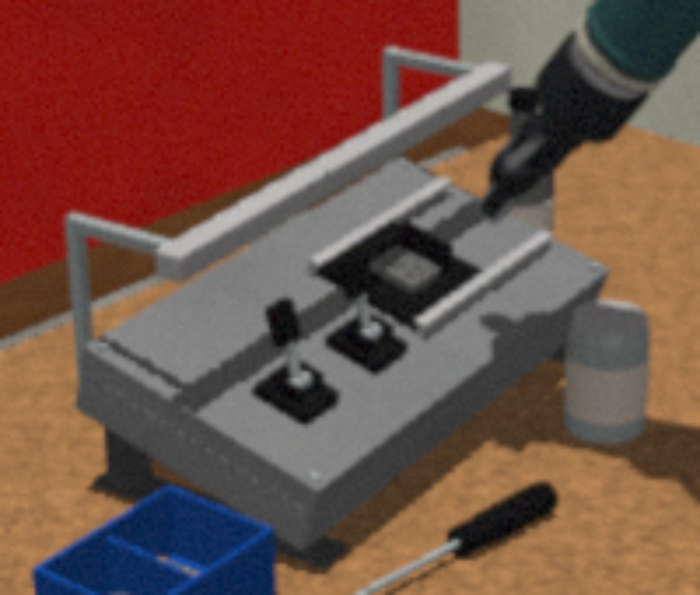

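View pics/top3.png

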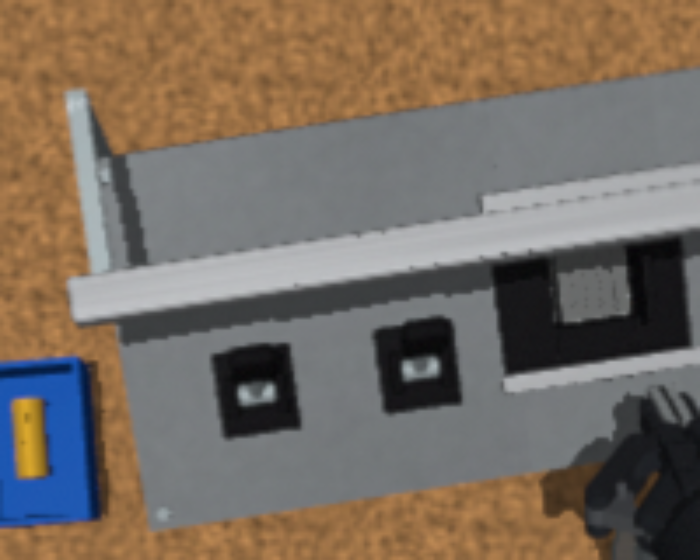

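Both levers stand over: black grips at (283,322) and beside the tab in the side crop, and both levers past their blocks in the top crop. I check their angles and the tab numerically.

Run:
```python
from mv import *
import pickle
for n in('top','side'):
    s=pickle.load(open(n+'3.pkl','rb'));L=loc(cloud(s))
    h=(L[...,2]-105)*np.cos(.2618)-L[...,0]*np.sin(.2618);up=L[...,0]*np.cos(.2618)+(L[...,2]-105)*np.sin(.2618)
    for y in(51,145):
        m=(abs(L[...,1]-y)<18)&(h>25)&(L[...,2]<190)&(L[...,0]>-90)&(L[...,0]<20)
        print(n,y,m.sum(),L[m].mean(0).round(1),[np.percentile(L[...,i][m],[2,50,98]).round(1) for i in(0,2)])
    im=s['image'].astype(int);g=im.sum(-1)
    m=(abs(up)<32)&(abs(L[...,1]+55)<26)&(h>11.5)&(h<20)&(g>200)
    print('tab',m.sum(),np.percentile(up[m],[2,98]).round(1),np.percentile(L[...,1][m],[2,98]).round(1),np.median(h[m]).round(1))
    m=(abs(up)<32)&(abs(L[...,1]+85)<26)&(h>25)&(h<42)&(L[...,0]>-40);print('rib',m.sum(),np.percentile(L[...,1][m],[2,50,98]).round(1))
```

```text
top 51 149 [-25.3  50.7 162.1] [array([-36. , -25.6, -15.4]), array([125.8, 168.9, 173.9])]
top 145 148 [-25.3 145.2 162.6] [array([-35.7, -25.6, -15.3]), array([126.8, 169. , 174.3])]
tab 270 [-19.8   7.6] [-74.1 -36.4] 14.6
rib 88 [-85.3 -81.6 -79.2]
side 51 115 [-29.2  51.9 153.2] [array([-37.1, -29.7, -18.6]), array([126.4, 154.6, 172.6])]
side 145 127 [-29.3 146.8 153.3] [array([-38. , -29.6, -18.7]), array([123.6, 154.8, 172.3])]
tab 75 [-23.    6.3] [-75.1 -32.3] 14.6
rib 55 [-89.6 -81.  -74.3]
```

drive_tool:
  steps: [0.009,0.005,-0.001,0,0.002,-0.002,0.018,0.01,-0.002,0.001,0.004,-0.005,0.027,0.016,-0.002,0.001,0.004,-0.005,0.035,0.021,-0.002,0.001,0.004,-0.005,0.035,0.021,-0.002,0.001,0.004,-0.005]

```text
time_s: 10.82
position: [581.1, -142.0, 185.8]
tcp_rot: [1.57, 0.961, 0.169]
force: [-0.1, -0.7, 0.9]
grip_width: -0.2
```

Run:
```python
from mv import *
st()
plan([-10,-58,122],np.radians(35),-1)
```

```text
t 10.825 tip_loc [-41.1 -60.2 165.3] X [ 0.573 -0.002 -0.82 ] Z [-0.003 -1.     0.   ] F_loc [-0.3 -0.7  0.9] w -0.2 q [-0.47 -0.08  2.23  0.67  0.58  0.44]
dist 53.4 rot deg 0.2 rows>= 0.85
total [ 0.0533  0.0007 -0.0022] [-0.002  0.002  0.001]
```

drive_tool:
  steps: [0.015,0,-0.001,0,0,0,0.03,0,-0.002,0,0,0,0.042,0,-0.002,0,0,0,0.046,0,-0.002,-0.002,0.002,0,0.046,0,-0.002,-0.002,0.002,0]

```text
time_s: 11.45
position: [606.7, -135.5, 147.5]
tcp_rot: [1.572, 0.962, 0.173]
force: [0.2, -0.4, 0.2]
grip_width: 0.2
```

Run:
```python
from mv import *
st()
s=snapshot('side');cv2.imwrite('pics/side4.png',cv2.resize(s['image'][130:300,240:440],None,fx=3.5,fy=3.5))
s=snapshot('top');cv2.imwrite('pics/top4.png',cv2.resize(s['image'][120:280,300:500],None,fx=3.5,fy=3.5))
```

```text
t 11.45 tip_loc [-14.8 -58.1 127. ] X [ 0.572  0.001 -0.82 ] Z [-0.    -1.    -0.001] F_loc [ 0.1 -0.4  0.2] w 0.2 q [-0.43  0.02  2.21  0.74  0.5   0.38]
```

View pics/side4.png

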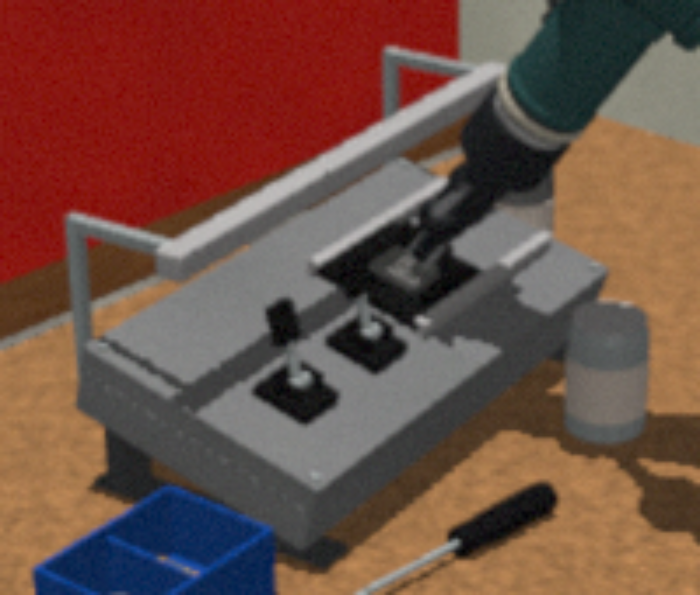

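View pics/top4.png

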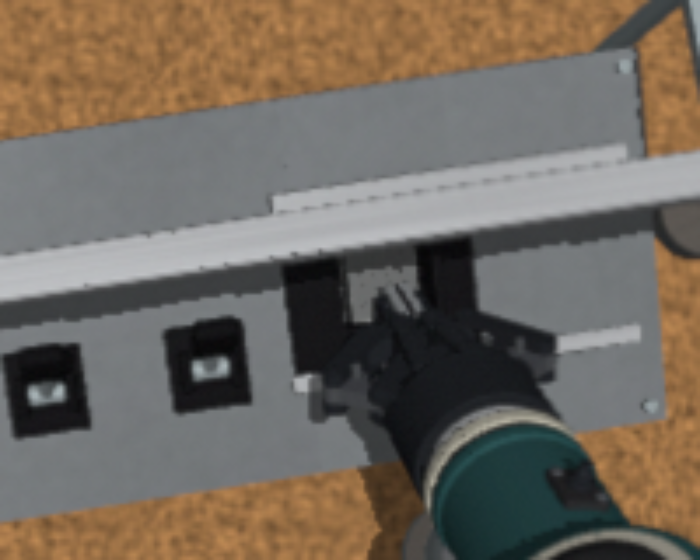

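drive_tool:
  steps: [0.005,0.001,0,0,0,0,0.008,0.001,0,0,0,0,0.011,0,0,0,0,0,0.011,0,0,0,0,0]

```text
time_s: 12.05
position: [613.4, -134.8, 139.8]
tcp_rot: [1.57, 0.96, 0.172]
force: [-1.6, -0.2, 4.9]
grip_width: -0.4
```

```bash
cat >> mv.py <<'E'
def st2():
    st();s,p,Rc=cur();q=loc(p+TIP*Rc.as_matrix()[:,0]);c,n=np.cos(.2618),np.sin(.2618)
    F=Rz.T@s['force'];print('tip h',((q[2]-105)*c-q[0]*n).round(2),'up',(q[0]*c+(q[2]-105)*n).round(2),'y',q[1].round(1),'Fn',(F[2]*c-F[0]*n).round(1),'Fup',(F[0]*c+F[2]*n).round(1),'Fy',F[1].round(1))
E
python3 -c "
from mv import *
st2()"
```

```text
t 12.05 tip_loc [ -8.  -58.6 119.3] X [ 0.574 -0.    -0.819] Z [-0. -1.  0.] F_loc [-1.7  0.1  4.9] w -0.4 q [-0.42  0.05  2.21  0.77  0.48  0.36]
tip h 15.87 up -4.08 y -58.6 Fn 5.1 Fup -0.3 Fy 0.1
```

drive_tool:
  steps: [0.002,-0.001,0,0,0,0,0.004,-0.001,0,0,0,0,0.005,-0.002,0,0,0,0,0.005,-0.002,0,0,0,0]

```text
time_s: 12.55
position: [614.7, -134.6, 135.2]
tcp_rot: [1.57, 0.959, 0.171]
force: [-6.4, -0.3, 7.7]
grip_width: 0.3
```

```bash
python3 -c "
from mv import *
st2()"
```

```text
t 12.55 tip_loc [ -6.7 -58.7 114.7] X [ 0.574 -0.001 -0.819] Z [-0. -1.  0.] F_loc [-6.4  0.8  7.7] w 0.3 q [-0.42  0.06  2.21  0.78  0.47  0.34]
tip h 11.16 up -3.98 y -58.7 Fn 9.1 Fup -4.1 Fy 0.8
```

drive_tool:
  steps: [0.001,-0.001,0,0,0,0,0.0015,-0.001,0.005,0,0,0,0.0015,-0.001,0.01,0,0,0,0.0015,-0.001,0.015,0,0,0,0.0015,-0.001,0.02,0,0,0]

```text
time_s: 13.18
position: [618.3, -154.8, 135.0]
tcp_rot: [1.568, 0.957, 0.17]
force: [-11.3, 0.2, 13.1]
grip_width: 0.1
```

```bash
python3 -c "
from mv import *
st2()"
```

```text
t 13.175 tip_loc [ -6.6 -79.2 114.6] X [ 0.576 -0.001 -0.818] Z [ 0.    -1.     0.001] F_loc [-11.1   2.1  13.1] w 0.1 q [-0.46  0.08  2.19  0.8   0.49  0.3 ]
tip h 10.95 up -3.86 y -79.2 Fn 15.6 Fup -7.4 Fy 2.1
```

drive_tool:
  steps: [0,0,0.006,0,0,0,0,0,0.012,0,0,0,0,0,0.018,0,0,0,0,0,0.024,0,0,0,0,0,0.03,0,0,0]

```text
time_s: 13.8
position: [623.2, -184.4, 135.3]
tcp_rot: [1.569, 0.957, 0.172]
force: [-6.8, 0.5, 7.4]
grip_width: 0.2
```

```bash
python3 -c "
from mv import *
st2()"
```

```text
t 13.8 tip_loc [  -6.8 -109.1  114.9] X [ 0.576 -0.    -0.818] Z [ 0.001 -1.     0.001] F_loc [-6.7  1.6  7.4] w 0.2 q [-0.51  0.11  2.16  0.81  0.52  0.25]
tip h 11.31 up -4.03 y -109.1 Fn 8.9 Fup -4.5 Fy 1.6
```

drive_tool:
  steps: [0.0015,-0.0005,0.003,0,0,0,0.002,-0.001,0.009,0,0,0,0.002,-0.001,0.015,0,0,0,0.002,-0.001,0.021,0,0,0,0.002,-0.001,0.027,0,0,0]

```text
time_s: 14.42
position: [628.2, -211.8, 134.9]
tcp_rot: [1.566, 0.956, 0.17]
force: [-14.3, -0.9, 15.6]
grip_width: 0.0
```

```bash
python3 -c "
from mv import *
st2()"
```

```text
t 14.425 tip_loc [  -6.6 -137.1  114.5] X [ 0.577 -0.001 -0.817] Z [ 0.001 -1.     0.003] F_loc [-14.2   1.5  15.6] w 0.0 q [-0.55  0.14  2.12  0.82  0.55  0.21]
tip h 10.9 up -3.91 y -137.1 Fn 18.8 Fup -9.7 Fy 1.5
```

drive_tool:
  steps: [0,0,0.004,0,0,0,0.0,0,0.008,0,0,0,0.0005,0,0.012,0,0,0,0.0005,0,0.016,0,0,0,0.0005,0,0.016,0,0,0]

```text
time_s: 15.05
position: [631.4, -225.6, 135.4]
tcp_rot: [1.572, 0.955, 0.177]
force: [-5.2, 6.0, 9.3]
grip_width: -0.4
```

```bash
python3 -c "
from mv import *
st2()"
```

```text
t 15.05 tip_loc [  -5.8 -151.1  115. ] X [ 0.578  0.003 -0.816] Z [ 0.004 -1.    -0.001] F_loc [-4.1  6.8  9.3] w -0.4 q [-0.57  0.15  2.1   0.82  0.57  0.19]
tip h 11.14 up -3.0 y -151.1 Fn 10.0 Fup -1.5 Fy 6.8
```

drive_tool:
  steps: [0.0005,0,0.003,0,0,0,0.001,0,0.006,0,0,0,0.001,0,0.008,0,0,0,0.001,0,0.008,0,0,0]

```text
time_s: 15.55
position: [631.7, -226.1, 135.2]
tcp_rot: [1.594, 0.955, 0.205]
force: [-17.9, 18.7, 22.7]
grip_width: -0.3
```

```bash
python3 -c "
from mv import *
st2()
for n,c in(('side',(130,240)),('top',(120,340))):
    s=snapshot(n);a,b=c;cv2.imwrite(f'pics/{n}5.png',cv2.resize(s['image'][a:a+160,b:b+200],None,fx=3.5,fy=3.5))
"
```

```text
t 15.55 tip_loc [  -5.6 -151.3  114.8] X [ 0.577  0.019 -0.817] Z [ 0.014 -1.    -0.013] F_loc [-14.4  21.5  22.7] w -0.3 q [-0.58  0.16  2.09  0.83  0.59  0.18]
tip h 10.88 up -2.88 y -151.3 Fn 25.7 Fup -8.0 Fy 21.5
```

View pics/side5.png

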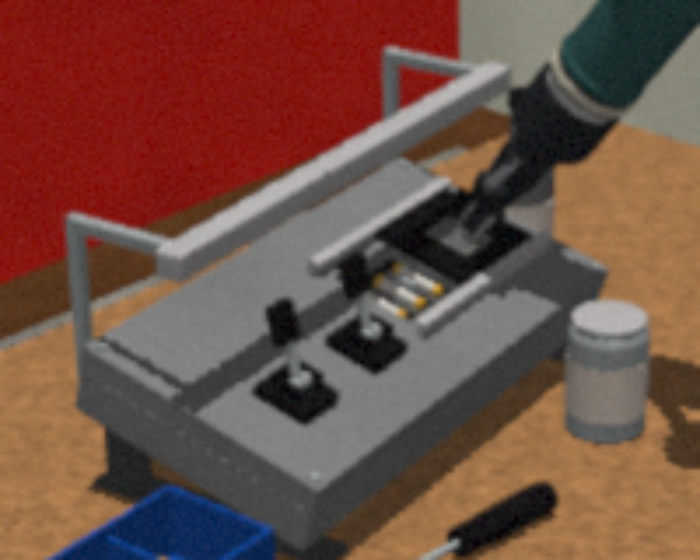

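The cover is at its stop (21 N sideways with no travel) and the fuses are bare at (405,290). I lift off along the tool axis.

drive_tool:
  steps: [-0.004,0.001,0,0,0,0,-0.012,0.001,0,0,0,0,-0.03,0,-0.001,0,0,0,-0.055,0,-0.001,0,0,0,-0.09,-0.01,-0.001,0,0,0]

```text
time_s: 16.27
position: [571.8, -237.5, 203.6]
tcp_rot: [1.593, 0.956, 0.204]
force: [0.6, 0.3, 0.5]
grip_width: 0.0
```

drive_tool:
  steps: [-0.03,-0.03,0,0,0,0,-0.06,-0.06,0,0,0,0,-0.06,-0.08,0,0,0,0,-0.06,-0.08,0,0,0,0]

```text
time_s: 16.77
position: [471.8, -256.4, 205.8]
tcp_rot: [1.594, 0.957, 0.202]
force: [0.2, 0.3, 0.0]
grip_width: -0.2
```

Run:
```python
from mv import *
import pickle
st()
for n,c in(('side',(130,240)),('top',(120,340))):
    s=snapshot(n);a,b=c;cv2.imwrite(f'pics/{n}6.png',cv2.resize(s['image'][a:a+160,b:b+200],None,fx=3.5,fy=3.5))
    cv2.imwrite(f'pics/{n}6f.png',s['image'])
    L=loc(cloud(s));h=(L[...,2]-105)*np.cos(.2618)-L[...,0]*np.sin(.2618);up=L[...,0]*np.cos(.2618)+(L[...,2]-105)*np.sin(.2618)
    g=s['image'].astype(int).sum(-1)
    m=(abs(up)<32)&(abs(L[...,1]+140)<26)&(h>8)&(h<20)&(g>170)
    if m.sum():print(n,'tab',m.sum(),np.percentile(up[m],[2,98]).round(1),np.percentile(L[...,1][m],[2,50,98]).round(1),'h',np.percentile(h[m],[10,50,90]).round(1))
    m=(abs(up)<32)&(L[...,1]<-130)&(L[...,1]>-190)&(h>25)&(h<42)
    if m.sum():print('rib',m.sum(),np.percentile(L[...,1][m],[2,50,98]).round(1))
    for y in(51,145):
        m=(abs(L[...,1]-y)<18)&(h>25)&(L[...,2]<190)&(L[...,0]>-90)&(L[...,0]<20)
        print(y,L[m].mean(0).round(1))
```

```text
t 16.775 tip_loc [-168.4 -153.7  185.4] X [ 0.576  0.017 -0.818] Z [ 0.011 -1.    -0.013] F_loc [0.3 0.2 0. ] w -0.2 q [-0.85 -0.15  2.25  0.73  0.85  0.1 ]
side tab 93 [-24.4   8.2] [-160.  -137.3 -117.8] h [10.5 14.1 16.9]
rib 51 [-175.4 -165.7 -160.3]
51 [-29.6  52.2 152.5]
145 [-29.5 147.2 153. ]
top tab 293 [-20.3   8.1] [-158.2 -139.  -120.2] h [12.2 14.3 16.4]
rib 99 [-169.2 -164.7 -162.5]
51 [-25.5  50.7 162.1]
145 [-25.4 145.2 162.1]
```

View pics/side6.png

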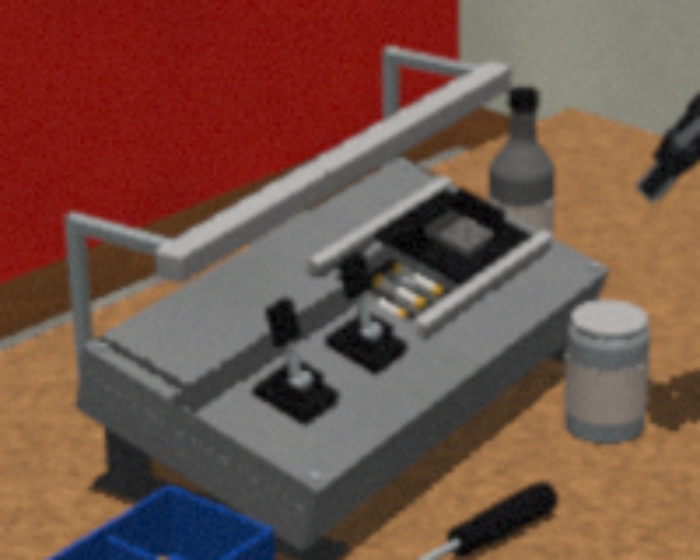

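View pics/top6f.png

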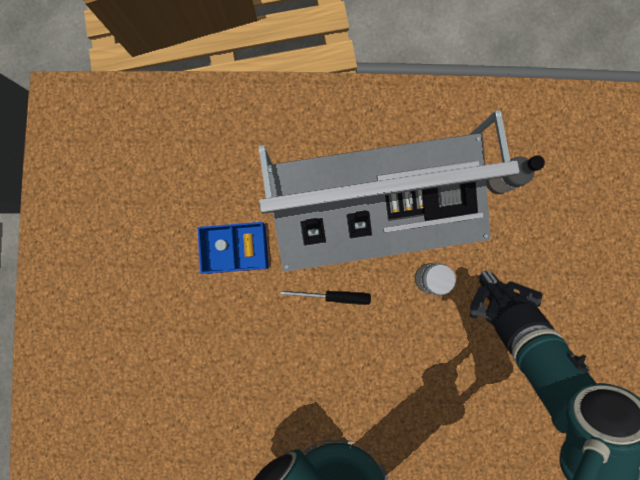

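Side crop: tab up at (462,232), fuses bare at (408,290), both grips thrown over. Top view: can (437,279), driver, crate and bottle are where they were, and the gripper is clear. I hand it in.

```bash
python3 -c "
from plant import *
print(job_done(), observe()['time_s'])"
```

```text
the job is handed in; nothing more can be done
the job is handed in; nothing more can be done
```

I threw both levers, opened the fuse cover fully and handed the job in at about 17 s of the 58 s allowed.

- **Levers:** The right-hand lever stalled at 10 N, so I backed off. I threw the left one to its stop at about 29 N, then the right one to its stop at about 32 N. Pictures taken afterwards put both grips where the fully thrown position should be.
- **Cover:** I pressed the tab fully down and kept it pressed while pushing the cover against the rib. It stopped dead at about 21 N sideways. I then lifted off along the tool axis.
- **Last checks:** The fuses lie bare and the tab is back up, its top measured 14.3 mm out of the face against 14.6 mm before. By the cameras the tab moved about 84 mm and the rib about 83 mm against the nominal 85 mm. That is within the roughly 2 mm camera accuracy, and the hard stop agrees with it.
- **Surroundings:** The lamp and the things standing round the panel look unmoved in the pictures, and the robot was touching nothing.

No check failed.

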